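Slide a sample under the camera and rack it down by the coarse focus

TASK

The round container standing between the two legs of the camera stand's foot is next for inspection: slide it back along the bench, upright, until it rests against the end of the notch in the foot, centred under the camera from side to side. Then turn only the coarse focus knob (the larger of the two coaxial knobs) to bring the camera down until the underside of its lens ring is about 15 mm above the container's lid. Do not turn the fine focus knob on the same shaft, do not push on the camera itself or let it hit the container, and leave the two other containers where they are.

Things in the scene. Friction and masses are not known exactly. Their poses are not given: they have to be found in the camera images.
- camera_stand: Fixed inspection camera stand. Origin on the bench; x points from the open end of its foot back to the pillar, y to its left, z up. All offsets here are in this frame, in mm. Pillar radius 13 at x 78, y 0, top at z 222. Focus block: x 22 to 118, |y| < 26, z 122 to 178. The two dark gibs of the slide reach z 190.
- notch (a point): Middle of the straight end of the notch in the grey horseshoe foot: x 20, y 0, z 22 (top of the foot). The notch is 100 wide between legs at |y| 50 to 82 that reach to x -136, open at that end, corners chamfered 12. A container slid home touches the end; its axis is then at x -8 (large can), -5 (small can) or -20 (tin), the cans up to 2 nearer the end, and should be within 12 of y 0.
- coarse_left (a point): Centre of the left (+y) coarse focus knob, on the shaft axis: x 42, y 50, z 150; does not move. The shaft is parallel to the stand's y. Black rubber fluted wheel, radius 32 (33 over the flutes), so its top is at z 182; 24 wide (|y| 38 to 62).
- coarse_right (a point): Centre of the right (-y) coarse focus knob: x 42, y -50, z 150; same wheel, turns as one piece with the left one.
- coarse_knob (a joint): Coarse knob angle, rad, -0.3 to 5.4. Grows as the top of the wheel goes towards the stand's -x (the camera's side); each rad lowers the camera 12 mm. Friction 0.11 N m: it stays where left and some 2.5 to 4.5 N along the rim turns it. A fingertip pressed on top of the rim with 10 to 15 N and dragged along the stand's x rolls it with little slip; under about 7 N it slips.
- fine_knob (a joint): Fine knob angle, rad, same sense. Grey fluted wheels, radius 23, 18 wide (|y| 63 to 82), on the same shaft just outboard of the coarse ones. Turns at a light touch (0.015 N m), is not carried along by the coarse knob. Must stay as found.
- fine_mark (a point): Index mark on the outer face of the right fine knob, 17 from the shaft axis; goes round with the fine knob.
- lens (a point): Centre of the flat underside of the camera's lens ring (black, 52 across), at x -6, y 0; rises and sinks with the camera. Its height is 104 mm at coarse_knob 0.
- camera: Camera with lens ring and bracket on the rack slide, moves only vertically. Origin at the lens point; 92 tall above it, within 30 of its axis (26 at the ring) apart from the bracket behind.
- moisture_can_large: Aluminium moisture can with lid, 59 across (56 below the lid), 38 high, about 0.2 kg. Origin: centre of its underside. Any one of the three containers may be the one between the legs, 60 to 95 short of home; the other two stand apart on the bench.
- moisture_can_small: Aluminium moisture can with lid, 53 across (50 below the lid), 32 high, about 0.15 kg. Origin: centre of its underside.
- round_tin: Ochre round tin with pressed lid, 84 across (81 below the lid), 52 high, about 0.28 kg. Origin: centre of its underside.

How it is judged:
On the way, in this order (a step that is already met when the one before it is completed fails the run):
1. the container is home in the notch, under the camera (((x of moisture_can_large in the frame of camera_stand above -0.014 m and y of moisture_can_large in the frame of camera_stand between -0.012 and 0.012 m and horizontal distance between moisture_can_large and lens below 0.03 m and angle between moisture_can_large's own z axis and vertical below 0.08 rad) or (x of moisture_can_small in the frame of camera_stand above -0.011 m and y of moisture_can_small in the frame of camera_stand between -0.012 and 0.012 m and horizontal distance between moisture_can_small and lens below 0.03 m and angle between moisture_can_small's own z axis and vertical below 0.08 rad) or (x of round_tin in the frame of camera_stand above -0.0265 m and y of round_tin in the frame of camera_stand between -0.012 and 0.012 m and horizontal distance between round_tin and lens below 0.03 m and angle between round_tin's own z axis and vertical below 0.08 rad))), for 0.2 s.
2. the lens ring is 10 to 20 mm above its lid (((x of moisture_can_large in the frame of camera_stand above -0.014 m and y of moisture_can_large in the frame of camera_stand between -0.012 and 0.012 m and horizontal distance between moisture_can_large and lens below 0.03 m and angle between moisture_can_large's own z axis and vertical below 0.08 rad and z of lens in the frame of moisture_can_large between 0.048 and 0.058 m) or (x of moisture_can_small in the frame of camera_stand above -0.011 m and y of moisture_can_small in the frame of camera_stand between -0.012 and 0.012 m and horizontal distance between moisture_can_small and lens below 0.03 m and angle between moisture_can_small's own z axis and vertical below 0.08 rad and z of lens in the frame of moisture_can_small between 0.042 and 0.052 m) or (x of round_tin in the frame of camera_stand above -0.0265 m and y of round_tin in the frame of camera_stand between -0.012 and 0.012 m and horizontal distance between round_tin and lens below 0.03 m and angle between round_tin's own z axis and vertical below 0.08 rad and z of lens in the frame of round_tin between 0.062 and 0.072 m))), for 0.2 s.
At the end, for the whole second after the job is handed in: The container from between the legs: upright, at rest, within 6 mm of the notch end and 12 mm of the midline, lens ring 10 to 20 mm above its lid. The other two containers moved under 10 mm, the fine knob's mark under 2.5 mm; coarse knob still (((x of moisture_can_large in the frame of camera_stand above -0.014 m and y of moisture_can_large in the frame of camera_stand between -0.012 and 0.012 m and horizontal distance between moisture_can_large and lens below 0.03 m and angle between moisture_can_large's own z axis and vertical below 0.08 rad and z of lens in the frame of moisture_can_large between 0.048 and 0.058 m and linear speed of moisture_can_large below 0.01 m/s and distance of each of moisture_can_small, round_tin from where it was at the start of the episode below 0.01 m) or (x of moisture_can_small in the frame of camera_stand above -0.011 m and y of moisture_can_small in the frame of camera_stand between -0.012 and 0.012 m and horizontal distance between moisture_can_small and lens below 0.03 m and angle between moisture_can_small's own z axis and vertical below 0.08 rad and z of lens in the frame of moisture_can_small between 0.042 and 0.052 m and linear speed of moisture_can_small below 0.01 m/s and distance of each of moisture_can_large, round_tin from where it was at the start of the episode below 0.01 m) or (x of round_tin in the frame of camera_stand above -0.0265 m and y of round_tin in the frame of camera_stand between -0.012 and 0.012 m and horizontal distance between round_tin and lens below 0.03 m and angle between round_tin's own z axis and vertical below 0.08 rad and z of lens in the frame of round_tin between 0.062 and 0.072 m and linear speed of round_tin below 0.01 m/s and distance of each of moisture_can_large, moisture_can_small from where it was at the start of the episode below 0.01 m)) and distance of fine_mark from where it was at the start of the episode below 0.0025 m and velocity of joint coarse_knob between -0.05 and 0.05 rad/s); the robot touches nothing.
It fails at once if the camera is pushed, or hits the container (more than 3 N) (contact force between camera and anything else above 3 N).
It fails at once if the fine knob is turned (its mark moves more than 4 mm) (distance of fine_mark from where it was at the start of the episode above 0.004 m).
It also fails if it takes over 64 s, if anything falls off the work surface, if the arm or the gripper's body presses on something with over 40 N, if the wrist force passes 120 N, or if a joint passes its speed limit or range.

ROBOT

A 7-joint arm with a two-finger parallel gripper is mounted at the origin on the work surface; the furniture and walls round the work are solid. World frame = base frame: x ahead of the robot, y to its left, z up, the work surface at z = 0. Lengths are in m, angles in rad, forces in N, time in s.
With the tool pointing down it reaches from about 0.4 to 0.9 m from the base axis. Payload 5.5 kg.
Tool frame: the origin (TCP) lies between the finger pads; the fingertips stand 25 mm ahead of it and the grasp point (between the pads) lies 6 mm ahead of it; z points along the fingers, y is the line along which they close (so a half turn about z gives the same grasp; the last joint's range is limited). The gripper opens to 85 mm and grips with 20 to 120 N. Pads are 22 mm wide; open, the fingers measure 114 mm over their backs; the gripper's body (76 mm by 85 mm) begins 54 mm behind the grasp point. The pads swing forward as they close: fully open they stand 13 mm farther back than shut.
Start: joints at [-1.081, 0.501, -0.427, 1.55, 0.221, 1.138, -0.21], TCP at [0.146, 0.633, 0.256] pointing down, gripper open.
Joint ranges: [-2.88, 2.88], [-0.31, 2.03], [-1.54, 1.56], [0.2, 2.42], [-1.41, 4.55], [0.19, 2.02], [-2.57, 2.57]. Speed limits (rad/s): [2.57, 2.57, 3.14, 3.14, 3.14, 3.14, 3.14].

INTERFACE

Orientations are given as a unit quaternion [x, y, z, w].
In Python, from bench import bot, ik, observe, get_image, order, models gives the robot as it stands. Calls block until the motion is done:
- bot.move_pose(position, orientation): joint-space move of the TCP to a pose.
- bot.line_to(position, ori=None, feed=0.15, until_force=None): straight line of the TCP; ori=None keeps the orientation; feed is the mean speed in m/s. With until_force (N) it stops when the force on the tool has changed by that much, and returns True; else False.
- bot.move_j(angles): joint-space move.
- bot.ungrasp() and bot.grasp(): open the fingers fully, or close them until they stop; the grip force is fixed at half the most.
- bot.sleep(seconds).
- ik(position, orientation): joint angles nearest the present ones, or None.
- observe(): the state.
- get_image(name): name is "side" or "top"; returns a dict with "image" (384x512x3 uint8, red, green, blue), "K" (3x3 intrinsics, pixels), "R" (3x3) and "t" (3): a world point X has camera coordinates R X + t. Camera axes: x right, y down, z forward; pixel columns grow to the right and rows downward; lengths in m; the calibration is good to about 2 mm. A picture is of the moment at which its call begins. There is no depth.
A pose or a line that the arm cannot do raises bot.IKError and nothing moves.
- order.sign_off(): hands the job in; it is judged then, once.
Trained networks look in a picture, given as the dict that the camera call returned (one of the last four; its "shot" number tells which), for a name from the list of things; names that differ only in an ending like _2 or _b are one class to them, and where a whole thing is asked for, a point or a joint stands for the part that bears it (a point fixed in the world has none). Each returns a list of dicts, best first, with "confidence" (0 to 1); they miss things now and then, are a little off and sometimes report something else, mostly with a low value. They report only what shows in the picture. A call takes as long as a camera call.
- models.find_in(query, picture): "xy" ([column, row] in pixels, amid what is visible of it).
- models.silhouettes(query, picture): "pixels" (384x512 bool, what is visible of it) and "xy" ([column, row] in pixels, amid what is visible of it).
The state is a dict: "clock": time; "joint_positions": joint angles; "dq": joint speeds; "joint_torque": joint torques, N m; "tool_pos": TCP position; "orientation": TCP orientation; "contact_force": force on the tool from outside, world axes, zero at the start; "torque": the same for the moment, N m; "opening": finger opening in m; "gripper_force": force on a finger pad.
Only numpy, scipy, OpenCV 4.12 (cv2) and the standard library are available. Lean on these libraries where they do the work, as an engineer would, in place of code of your own. Each camera call takes 0.05 s, during which the arm holds its last target. There are 200 camera calls.

## Working session

There is one attempt and no reset: what is moved stays moved. The work goes in short steps, each a Python script; the robot and the scene stay as the last script left them, time stands still between calls to the robot, and variables do not carry over. Pictures are saved under pics/ and viewed, at most 10 in all, crops included, and the job is handed in when it is done.

```bash
mkdir -p pics; ls; python3 - <<'E'
from bench import bot, ik, observe, get_image, order, models
import cv2, numpy as np
o=observe();print({k:np.round(v,3) for k,v in o.items()})
for n in ("side","top"):
    p=get_image(n);cv2.imwrite(f"pics/{n}0.png",p["image"][:,:,::-1])
    print(n,p["K"].tolist(),np.round(p["R"],4).tolist(),np.round(p["t"],4).tolist())
    for q in ("camera_stand","coarse_left","coarse_right","fine_mark","lens","camera","moisture_can_large","moisture_can_small","round_tin"):
        print(q,[(np.round(d["xy"]).tolist(),round(float(d["confidence"]),2)) for d in models.find_in(q,p)][:4])
E
```

```text
bench.py
pics
{'clock': np.float64(0.0), 'joint_positions': array([-1.081,  0.502, -0.427,  1.551,  0.221,  1.138, -0.21 ]), 'dq': array([ 0.   , -0.   ,  0.001,  0.   ,  0.001, -0.001, -0.   ]), 'joint_torque': array([ 0.0000e+00, -5.6952e+01, -5.8160e+00, -2.8093e+01,  1.1000e-02,
        1.2000e-02, -0.0000e+00]), 'tool_pos': array([0.146, 0.633, 0.255]), 'orientation': array([ 0.113,  0.994, -0.001, -0.   ]), 'contact_force': array([-0.292, -0.18 ,  0.153]), 'torque': array([-0.004,  0.007,  0.039]), 'gripper_force': np.float64(0.0), 'opening': np.float64(0.085)}
side [[480.65384866559475, 0.0, 262.6618590095624], [0.0, 480.65384866559475, 185.39111015101355], [0.0, 0.0, 1.0]] [[-0.9957, 0.0919, -0.0105], [0.0619, 0.5784, -0.8134], [-0.0686, -0.8105, -0.5816]] [0.5878, 0.0534, 1.3069]
camera_stand [([260.0, 215.0], 0.79)]
coarse_left [([258.0, 215.0], 0.57)]
coarse_right [([259.0, 214.0], 0.73)]
fine_mark [([256.0, 212.0], 0.58)]
lens [([275.0, 196.0], 0.81)]
camera [([273.0, 197.0], 0.73), ([261.0, 214.0], 0.58)]
moisture_can_large [([311.0, 233.0], 0.96)]
moisture_can_small [([257.0, 310.0], 0.94)]
round_tin [([260.0, 149.0], 0.92), ([258.0, 214.0], 0.37)]
top [[356.65592465880445, 0.0, 257.9069940550526], [0.0, 356.65592465880445, 192.0173536894305], [0.0, 0.0, 1.0]] [[-0.018, -0.9998, -0.0084], [-0.9845, 0.0191, -0.1741], [0.1742, 0.0051, -0.9847]] [0.0203, 0.6322, 0.8773]
camera_stand [([227.0, 199.0], 0.92)]
coarse_left [([229.0, 200.0], 0.89), ([228.0, 210.0], 0.58)]
coarse_right [([222.0, 202.0], 0.64), ([255.0, 189.0], 0.47)]
fine_mark [([253.0, 195.0], 0.82)]
lens [([228.0, 209.0], 0.92)]
camera [([210.0, 191.0], 0.73), ([222.0, 206.0], 0.6)]
moisture_can_large [([232.0, 249.0], 0.61)]
moisture_can_small [([146.0, 199.0], 0.78), ([232.0, 251.0], 0.2)]
round_tin [([381.0, 211.0], 0.72)]
```

```bash
python3 - <<'E'
import cv2
a=cv2.imread("pics/side0.png");b=cv2.imread("pics/top0.png")
cv2.imwrite("pics/s1.png",cv2.resize(a[90:350,130:440],None,fx=2.3,fy=2.3,interpolation=cv2.INTER_CUBIC))
cv2.imwrite("pics/t1.png",cv2.resize(b[100:300,110:420],None,fx=2.5,fy=2.5,interpolation=cv2.INTER_CUBIC))
E
```

```text
(no output)
```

View pics/s1.png

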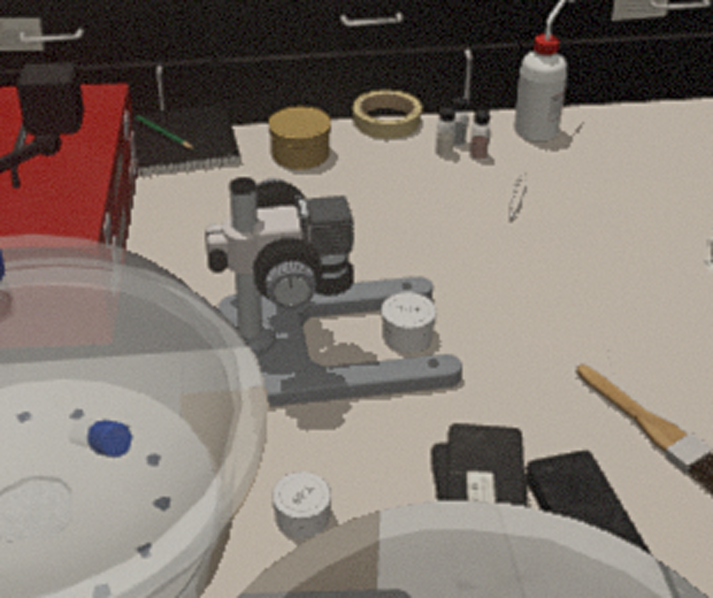

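View pics/t1.png

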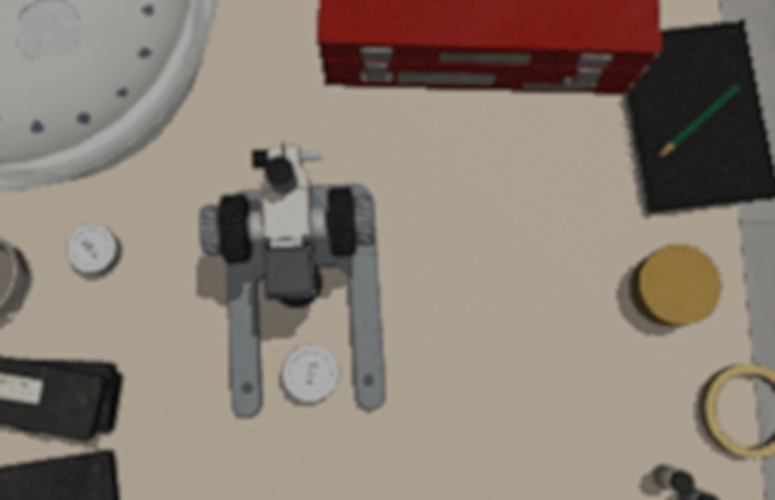

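The can between the legs is the large moisture can, at top (233,250) and side (311,233). The small can is at top-left, the ochre tin is on the right, and the stand's pillar points away from the robot. Next I fit the stand's pose with a simple model of it.

```bash
cat > h.py <<'E'
from bench import bot, ik, observe, get_image, order, models
import cv2, numpy as np
from scipy.optimize import minimize, least_squares
from scipy.spatial.transform import Rotation as Rot
def proj(p,X):
    c=np.asarray(X)@p["R"].T+p["t"]; u=c@p["K"].T; return u[:,:2]/u[:,2:]
def mask(q,p):
    d=models.silhouettes(q,p); return d[0]["pixels"].astype(bool) if d else None
S=8
def hull(img,uv):
    cv2.fillConvexPoly(img,cv2.convexHull(np.round(uv*S).astype(np.int32)) ,1)
th=np.linspace(0,2*np.pi,40)
def cylz(x,y,r,z0,z1): return np.array([[x+r*np.cos(t),y+r*np.sin(t),z] for t in th for z in (z0,z1)])
def cyly(x,z,r,y0,y1): return np.array([[x+r*np.cos(t),y,z+r*np.sin(t)] for t in th for y in (y0,y1)])
def box(a,b,c,d,e,f): return np.array([[x,y,z] for x in(a,b) for y in (c,d) for z in (e,f)])
def cam_parts(h): return [cylz(-6,0,26,h,h+20),box(-36,24,-26,26,h+30,h+92)]
def parts(h,xr):
    L=[np.vstack([cylz(-120,s*66,16,0,22),box(0,xr,s*50,s*82,0,22)]) for s in(1,-1)]
    return L+[box(20,xr,-82,82,0,22),cylz(78,0,13,0,222),box(22,118,-26,26,122,178)]+\
      [cyly(42,150,33,s*38,s*62) for s in(1,-1)]+[cyly(42,150,23,s*63,s*82) for s in(1,-1)]+cam_parts(h)
def T(s,P): # stand mm -> world m
    c,n=np.cos(s[2]),np.sin(s[2]); P=np.atleast_2d(P)/1000
    return np.c_[s[0]+c*P[:,0]-n*P[:,1], s[1]+n*P[:,0]+c*P[:,1], P[:,2]]
def render(p,s,P):
    im=np.zeros((384*S,512*S),np.uint8)
    for q in P: hull(im,proj(p,T(s,q))+.5)
    return cv2.resize(im.astype(np.float32),(512,384),interpolation=cv2.INTER_AREA)
E
cat > fit.py <<'E'
from h import *
ps=[get_image("side"),get_image("top")]
M=[mask("camera_stand",p) for p in ps]
print([m.sum() for m in M])
def cost(v):
    s=v[:3]*[.01,.01,.03]+[.63,.07,0]; P=parts(v[3]*10,v[4]*10)
    return sum(np.abs(render(p,s,P)-m).sum()/m.sum() for p,m in zip(ps,M))
# initial x,y from top projection grid
best=min(((cost(np.array([a,b,0,9,11])),a,b) for a in range(-8,9,2) for b in range(-6,7,2)))
print(best)
r=minimize(cost,[best[1],best[2],0,9,11],method="Nelder-Mead",options=dict(initial_simplex=np.array([best[1],best[2],0,9,11])+np.vstack([np.zeros(5),np.diag([1.5,1.5,2,2,1.5])]),maxiter=250))
s=r.x[:3]*[.01,.01,.03]+[.63,.07,0];print("stand",s,"lens",r.x[3]*10,"rear",r.x[4]*10,r.fun)
np.save("stand.npy",s)
for n,q,ht in(("L","moisture_can_large",38),("S","moisture_can_small",32),("T","round_tin",52)):
    rad={"L":29.5,"S":26.5,"T":42}[n]
    cm=[mask(q,p) for p in ps]
    if any(c is None for c in cm): print(n,"missing");continue
    def cc(v): return sum(np.abs(render(p,[v[0],v[1],0],[cylz(0,0,rad,0,ht)])-m).sum() for p,m in zip(ps,cm))/sum(m.sum() for m in cm)
    ys,xs=np.nonzero(cm[1]);uv=np.array([xs.mean(),ys.mean()])
    v0=least_squares(lambda v:proj(ps[1],[[v[0],v[1],ht/1000]])[0]-uv,[.6,.1]).x
    rr=minimize(cc,v0,method="Nelder-Mead",options=dict(initial_simplex=v0+np.array([[0,0],[.006,0],[0,.006]])))
    d=rr.x-s[:2];c,k=np.cos(s[2]),np.sin(s[2]);print(n,rr.x,rr.fun,"stand frame mm",1000*np.array([c*d[0]+k*d[1],-k*d[0]+c*d[1]]))
out=[]
for i,p in enumerate(ps):
    im=p["image"][:,:,::-1].copy(); im=cv2.resize(im,None,fx=3,fy=3,interpolation=cv2.INTER_CUBIC)
    for q in parts(r.x[3]*10,r.x[4]*10):
        h=cv2.convexHull(((proj(p,T(s,q))+.5)*3).astype(np.int32));cv2.polylines(im,[h],True,(0,0,255),1)
    out.append(im[360:960,450:1230][:, :] if 0 else (im[270:870,570:960] if i==0 else im[400:1000,500:890]))
cv2.imwrite("pics/fit1.png",np.hstack(out))
E
time python3 fit.py
```

```text
[np.int64(5595), np.int64(4208)]
(np.float64(0.6466413333883373), -6, 2)
stand [0.58205352 0.0840139  0.04813344] lens 88.86806734548739 rear 70.70008597703404 0.24917812020573604
L [0.48631714 0.07514421] 0.12160476718403547 stand frame mm [-96.0522635   -4.25307122]
S [0.62316942 0.30857306] 0.15546961709211987 stand frame mm [ 51.87291004 222.32079802]
T [ 0.57012421 -0.31112196] 0.09150916612589227 stand frame mm [ -30.92740581 -394.10423485]
real	0m50.506s
user	0m25.866s
sys	0m17.497s
```

View pics/fit1.png

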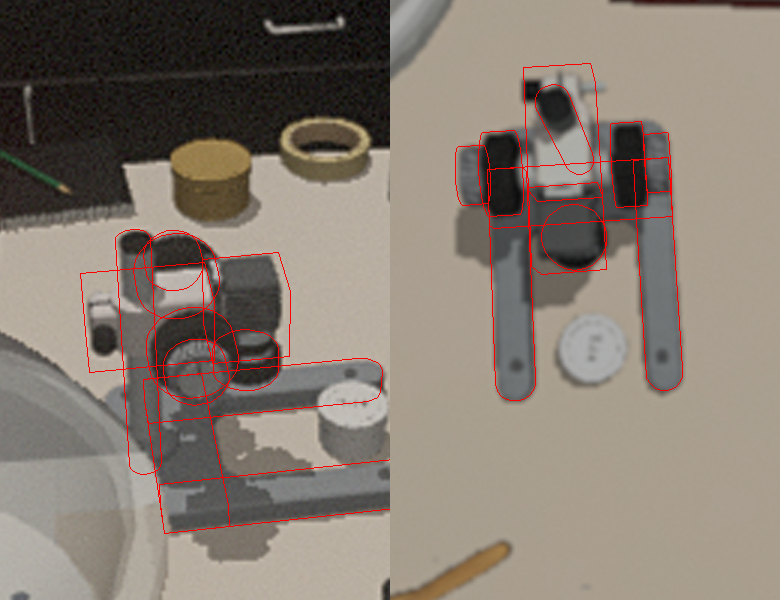

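The outlines match the picture well: legs, knobs and ring line up. The stand is at (0.582, 0.084) with yaw 0.048, the lens is at about 89 mm, and the can is at stand (-96, -4), which fits "60–95 short". I'll push it with closed fingers tilted 45°, so the gripper body stays clear of the camera.

```bash
cat > push.py <<'E'
from h import *
s=np.load("stand.npy")
def ori(yaw,a,flip=1):
    d=np.array([np.cos(yaw),np.sin(yaw),0]);z=d*np.sin(a)-np.array([0,0,np.cos(a)])
    y=flip*np.array([-np.sin(yaw),np.cos(yaw),0]);return np.c_[np.cross(y,z),y,z]
def q(R): return Rot.from_matrix(R).as_quat()
A=np.array([-96,-4.3]);B=np.array([-8,0]);u=(B-A)/np.linalg.norm(B-A)
yaw=s[2]+np.arctan2(u[1],u[0]);a=np.pi/4
def tcp(lead,z,R):  # lead: stand xy of leading corner (mm); z of tip centre
    tip=T(s,[*(lead-u*11*np.cos(a)),z])[0]; return tip-.025*R[:,2]
for f in(1,-1):
    R=ori(yaw,a,f)
    P=[tcp(A-u*60,150,R),tcp(A-u*60,14,R),tcp(A-u*32,14,R),tcp(B-u*20,14,R)]
    J=[ik(p,q(R)) for p in P];print(f,[None if j is None else np.round(j,2).tolist() for j in J])
    if all(j is not None for j in J): break
else: raise SystemExit
import sys
if len(sys.argv)>1:
    bot.grasp();bot.move_pose(P[0],q(R))
    bot.line_to(P[1],feed=.15);bot.line_to(P[2],feed=.08);bot.sleep(.3)
    print("f0",observe()["contact_force"])
    r=bot.line_to(P[3],feed=.05,until_force=7)
    o=observe();print(r,(o["tool_pos"]-P[3])*1000,o["contact_force"],o["clock"])
    bot.line_to(tcp(A-u*20,20,R),feed=.2);bot.line_to(tcp(A-u*60,150,R),feed=.3);print(observe()["clock"])
E
python3 push.py
```

```text
1 [None, None, None, None]
-1 [None, None, None, None]
```

```bash
python3 - <<'E'
import re
src=open("push.py").read().split("for f in(1,-1)")[0]
exec(src)
for deg in (0,15,25,35,45,60,75):
  for f in (1,-1):
    a=np.radians(deg);R=ori(yaw,a,f)
    print(deg,f,[int(ik(tcp(A+u*k,z,R),q(R)) is not None) for k,z in((-60,150),(-60,14),(-32,14),(0,14),(30,14),(60,14))])
# tool y in vertical plane variants (rolled 90 about tool z), and sideways tilt
for deg in (25,35,45,60):
  for f in (1,-1):
    a=np.radians(deg);R=ori(yaw,a,f)@Rot.from_euler('z',90,degrees=True).as_matrix()
    print("roll",deg,f,[int(ik(tcp(A+u*k,z,R),q(R)) is not None) for k,z in((-60,150),(-60,14),(-32,14),(0,14),(30,14),(60,14))])
E
```

```text
0 1 [1, 1, 1, 1, 1, 1]
0 -1 [1, 1, 1, 1, 1, 1]
15 1 [1, 0, 1, 1, 1, 1]
15 -1 [1, 0, 1, 1, 1, 1]
25 1 [0, 0, 0, 0, 1, 1]
25 -1 [0, 0, 0, 0, 1, 1]
35 1 [0, 0, 0, 0, 0, 1]
35 -1 [0, 0, 0, 0, 0, 0]
45 1 [0, 0, 0, 0, 0, 0]
45 -1 [0, 0, 0, 0, 0, 0]
60 1 [0, 0, 0, 0, 0, 0]
60 -1 [0, 0, 0, 0, 0, 0]
75 1 [0, 0, 0, 0, 0, 0]
75 -1 [0, 0, 0, 0, 0, 0]
roll 25 1 [0, 0, 0, 0, 1, 1]
roll 25 -1 [0, 0, 0, 0, 1, 1]
roll 35 1 [0, 0, 0, 0, 0, 0]
roll 35 -1 [0, 0, 0, 0, 0, 0]
roll 45 1 [0, 0, 0, 0, 0, 0]
roll 45 -1 [0, 0, 0, 0, 0, 0]
roll 60 1 [0, 0, 0, 0, 0, 0]
roll 60 -1 [0, 0, 0, 0, 0, 0]
```

```bash
python3 - <<'E'
src=open("push.py").read().split("for f in(1,-1)")[0]
src=src.replace("def tcp(lead,z,R):","def tcp(lead,z,R,a):").replace(";a=np.pi/4","")
src+='''
def pose(k,z,deg,f=1):
    a=np.radians(deg);R=ori(yaw,a,f);return tcp(A+u*k,z,R,a),q(R)
'''
open("push.py","w").write(src)
exec(src)
for f in(1,-1):
    for k in(-40,-32,-10,15,30,45,60,66): print(f,k,[d for d in range(0,46,3) if ik(*pose(k,13,d,f)) is not None])
E
```

```text
1 -40 [0, 3, 6, 9, 12, 15]
1 -32 [0, 3, 6, 9, 12, 15]
1 -10 [0, 3, 6, 9, 12, 15, 18]
1 15 [0, 3, 6, 9, 12, 15, 18, 21, 24]
1 30 [0, 3, 6, 9, 12, 15, 18, 21, 24, 27]
1 45 [0, 3, 6, 9, 12, 15, 18, 21, 24, 27, 30]
1 60 [0, 3, 6, 9, 12, 15, 18, 21, 24, 27, 30, 33]
1 66 [0, 3, 6, 9, 12, 15, 18, 21, 24, 27, 30, 33, 36]
-1 -40 [0, 3, 6, 9, 12]
-1 -32 [0, 3, 6, 9, 12, 15]
-1 -10 [0, 3, 6, 9, 12, 15, 18]
-1 15 [0, 3, 6, 9, 12, 15, 18, 21, 24]
-1 30 [0, 3, 6, 9, 12, 15, 18, 21, 24, 27]
-1 45 [0, 3, 6, 9, 12, 15, 18, 21, 24, 27, 30]
-1 60 [0, 3, 6, 9, 12, 15, 18, 21, 24, 27, 30, 33]
-1 66 [0, 3, 6, 9, 12, 15, 18, 21, 24, 27, 30, 33]
```

```bash
cat > run1.py <<'E'
exec(open("push.py").read())
bot.grasp()
o=observe();print("open",o["opening"],o["clock"])
f=min((1,-1),key=lambda f:np.abs(ik(*pose(-45,150,5,f))-o["joint_positions"]).max());print("f",f)
bot.move_pose(*pose(-45,150,5,f))
p,r=pose(-42,13,8,f);bot.line_to(p,r,feed=.15);bot.sleep(.2)
print("f0",observe()["contact_force"],observe()["clock"])
p,r=pose(66,13,31,f);h=bot.line_to(p,r,feed=.05,until_force=6)
o=observe();print(h,"short by mm",(p-o["tool_pos"])*1000,o["contact_force"],o["clock"])
p,r=pose(-10,18,12,f);bot.line_to(p,r,feed=.15)
p,r=pose(-30,200,0,f);bot.line_to(p,r,feed=.3);print(observe()["clock"])
E
python3 run1.py
cat > look.py <<'E'
import sys
from h import *
s=np.load("stand.npy")
ps=[get_image("side"),get_image("top")]
cm=[mask("moisture_can_large",p) for p in ps]
v=None
for i,(n,p) in enumerate(zip(("side","top"),ps)):
    cv2.imwrite(f"pics/{n}_{sys.argv[1]}.png",p["image"][:,:,::-1])
    if cm[i] is not None: ys,xs=np.nonzero(cm[i]);print(n,"can px",xs.mean(),ys.mean(),cm[i].sum())
    for d in models.find_in("lens",p)[:1]: print("lens",d["xy"],d["confidence"])
a,b=[cv2.resize(im[y:y+200,x:x+130],None,fx=3,fy=3,interpolation=cv2.INTER_CUBIC) for im,y,x in((ps[0]["image"],100,210),(ps[1]["image"],130,165))]
cv2.imwrite(f"pics/look_{sys.argv[1]}.png",np.hstack([a,b])[:,:,::-1])
E
python3 look.py 2
```

```text
open -5.524391250678558e-05 2.2667
f -1
f0 [ 0.4816551   0.25263664 -0.72645712] 5.8
side can px 307.1679389312977 229.53625954198472 524
lens [275.1, 193.4] 0.67
top can px 234.00977995110026 249.5232273838631 409
lens [229.9, 209.3] 0.8Traceback (most recent call last):
  File "run1.py", line 8, in <module>
    p,r=pose(66,13,31,f);h=bot.line_to(p,r,feed=.05,until_force=6)
                           ~~~~~~~~~~~^^^^^^^^^^^^^^^^^^^^^^^^^^^^
host.IKError: the arm cannot follow that straight line within its joint ranges
```

View pics/look_2.png

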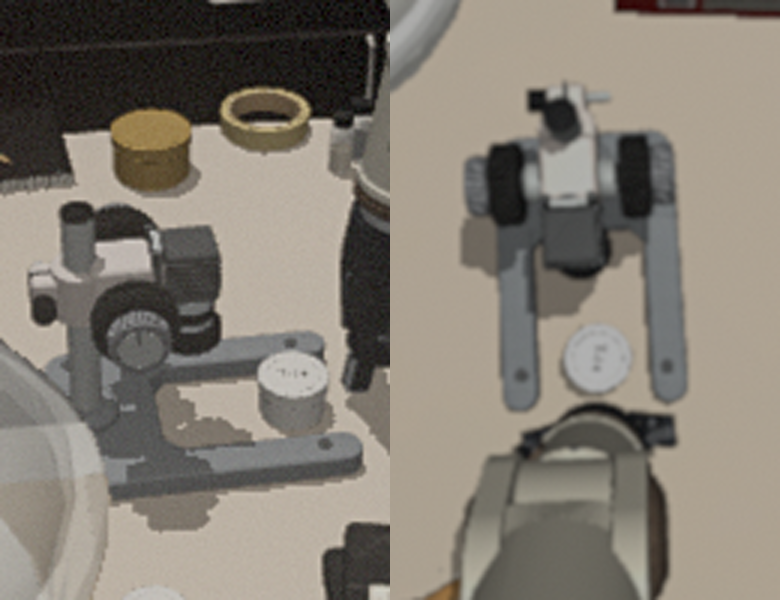

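The fingers are closed just in front of the can, which hasn't been touched. I'll split the push into segments with a milder tilt.

```bash
cat > run1.py <<'E'
exec(open("push.py").read())
f=-1
def go(seq,**kw):
    for k,d in seq:
        p,r=pose(k,13,d,f)
        h=bot.line_to(p,r,**kw)
        if h: break
    o=observe();print(h,k,"short by mm",(p-o["tool_pos"])*1000,o["contact_force"],o["clock"])
go([(-20,9),(15,15),(42,20),(54,24),(66,27)],feed=.05,until_force=6)
p,r=pose(-10,18,10,f);bot.line_to(p,r,feed=.15)
p,r=pose(-30,200,0,f);bot.line_to(p,r,feed=.3);print(observe()["clock"])
E
python3 run1.py;python3 look.py 3
```

```text
side can px 304.25103734439836 230.60995850622407 482
lens [276.4, 194.3] 0.83
top can px 232.5374331550802 246.1149732620321 374
lens [229.2, 209.4] 0.88Traceback (most recent call last):
  File "run1.py", line 9, in <module>
    go([(-20,9),(15,15),(42,20),(54,24),(66,27)],feed=.05,until_force=6)
    ~~^^^^^^^^^^^^^^^^^^^^^^^^^^^^^^^^^^^^^^^^^^^^^^^^^^^^^^^^^^^^^^^^^^
  File "run1.py", line 6, in go
    h=bot.line_to(p,r,**kw)
host.IKError: the arm cannot follow that straight line within its joint ranges
```

View pics/look_3.png

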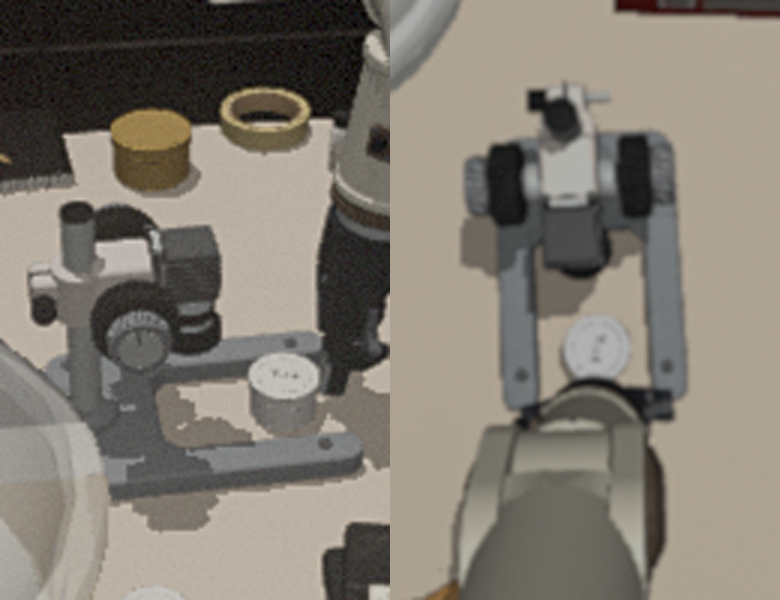

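```bash
python3 - <<'E'
exec(open("push.py").read())
o=observe();print(o["clock"],np.round(o["joint_positions"],2),o["contact_force"]);p,_=pose(-20,13,9,-1);print((p-o["tool_pos"])*1000)
for k,d in [(-20,9),(-20,4),(-20,0),(15,15),(15,8),(15,0),(66,27),(66,15),(66,0)]:
    for f in (1,-1):
        j=ik(*pose(k,13,d,f));print(k,d,f,None if j is None else np.round(j,2))
E
```

```text
6.9833 [-0.38  0.46  0.17  2.29 -0.23  0.25 -1.49] [-0.14084799 -0.59917407 -0.12900711]
[ 0.08640183  0.00946699 -0.03958338]
-20 9 1 [ 0.8   1.   -1.31  2.26  1.42  0.98  0.28]
-20 9 -1 [-0.38  0.46  0.17  2.29 -0.23  0.25 -1.49]
-20 4 1 [ 0.78  1.03 -1.31  2.19  1.31  1.04  0.38]
-20 4 -1 [-0.39  0.48  0.19  2.22 -0.22  0.38 -1.49]
-20 0 1 [ 0.76  1.06 -1.31  2.13  1.23  1.1   0.45]
-20 0 -1 [-0.39  0.51  0.21  2.17 -0.22  0.48 -1.49]
15 15 1 [ 0.67  0.8  -1.09  2.27  1.47  0.71  0.19]
15 15 -1 [-0.62  0.51  0.45  2.31 -1.04  0.2  -0.71]
15 8 1 [ 0.77  1.05 -1.31  2.17  1.39  1.03  0.35]
15 8 -1 [-0.38  0.5   0.18  2.2  -0.23  0.32 -1.48]
15 0 1 [ 0.74  1.1  -1.31  2.05  1.24  1.14  0.49]
15 0 -1 [-0.38  0.55  0.21  2.08 -0.22  0.53 -1.49]
66 27 1 [ 0.68  0.88 -1.08  2.31  1.92  0.76 -0.15]
66 27 -1 [-0.06  0.53 -0.2   2.33  2.43  0.24  2.19]
66 15 1 [ 0.65  0.87 -1.09  2.15  1.43  0.76  0.3 ]
66 15 -1 [-0.42  0.53  0.23  2.18 -0.45  0.2  -1.27]
66 0 1 [ 0.7   1.15 -1.31  1.93  1.24  1.2   0.56]
66 0 -1 [-0.36  0.61  0.21  1.96 -0.22  0.59 -1.49]
```

```bash
cat > canfit.py <<'E'
from h import *
s=np.load("stand.npy")
def canfit(q="moisture_can_large",rad=29.5,ht=38):
    ps=[get_image("side"),get_image("top")]
    cm=[(p,mask(q,p)) for p in ps]; cm=[(p,m) for p,m in cm if m is not None]
    def cc(v): return sum(np.abs(render(p,[v[0],v[1],0],[cylz(0,0,rad,0,ht)])-m).sum()/m.sum() for p,m in cm)
    def res(v): return np.concatenate([proj(p,[[v[0],v[1],ht*.7e-3]])[0]-np.argwhere(m).mean(0)[::-1] for p,m in cm])
    v0=least_squares(res,[.52,.08]).x
    rr=minimize(cc,v0,method="Nelder-Mead",options=dict(initial_simplex=v0+np.array([[0,0],[.006,0],[0,.006]])))
    d=rr.x-s[:2];c,k=np.cos(s[2]),np.sin(s[2]);return 1000*np.array([c*d[0]+k*d[1],-k*d[0]+c*d[1]]),rr.fun,[int(m.sum()) for _,m in cm],ps
if __name__=="__main__": print(canfit()[:3])
E
python3 - <<'E'
exec(open("push.py").read())
p,r=pose(-32,30,6,-1);bot.line_to(p,r,feed=.15)
p,r=pose(-35,230,0,-1);bot.line_to(p,r,feed=.3)
bot.move_pose(*pose(-35,230,0,1))
o=observe();print(o["clock"],np.round(o["joint_positions"],2))
for k,d in [(-30,6),(-20,9),(15,15),(42,20),(54,24),(66,27)]:
    j=ik(*pose(k,13,d,1));print(k,d,None if j is None else np.round(j,2))
E
python3 canfit.py; python3 look.py 4
```

```text
10.4333 [ 0.89  0.32 -1.28  2.02  0.36  1.05  1.11]
-30 6 [ 0.41  0.58 -0.74  2.25  0.91  0.51  0.62]
-20 9 [ 0.35  0.55 -0.68  2.27  0.97  0.43  0.56]
15 15 [ 0.19  0.52 -0.48  2.28  1.13  0.29  0.38]
42 20 [ 0.14  0.53 -0.43  2.29  1.54  0.24 -0.02]
54 24 [ 0.16  0.55 -0.45  2.31  1.94  0.28 -0.41]
66 27 [ 0.68  0.88 -1.08  2.31  1.92  0.76 -0.15]
(array([-87.02003486,  -4.13341482]), np.float64(2.2417189725783473), [520, 135])
side can px 304.01698113207544 230.30754716981133 530
lens [254.4, 213.3] 0.47
top can px 237.17741935483872 242.80645161290323 186
lens [228.1, 210.3] 0.61
```

View pics/top_4.png

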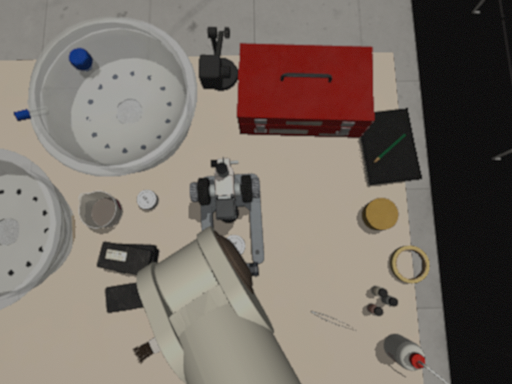

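```bash
python3 - <<'E'
exec(open("push.py").read())
p,r=pose(-38,13,7,1);bot.line_to(p,r,feed=.2)
o=observe();print(o["clock"],np.round(o["joint_positions"],2),o["contact_force"])
for k,d in [(-20,9),(15,15),(42,20),(54,24),(66,27)]:
    j=ik(*pose(k,13,d,1));print(k,d,None if j is None else np.round(j,2))
E
```

```text
12.1667 [ 0.43  0.58 -0.77  2.28  0.98  0.5   0.55] [-0.30615374 -0.18856603  0.61985184]
-20 9 [ 0.41  0.58 -0.74  2.27  1.02  0.47  0.51]
15 15 [ 0.3   0.55 -0.61  2.28  1.23  0.35  0.31]
42 20 [ 0.16  0.53 -0.45  2.29  1.54  0.26 -0.02]
54 24 [ 0.03  0.52 -0.3   2.32  2.05  0.22 -0.55]
66 27 [ 0.07  0.55 -0.35  2.32  2.26  0.28 -0.74]
```

```bash
cat > run2.py <<'E'
exec(open("push.py").read())
def go(k,d):
    p,r=pose(k,13,d,1)
    try: h=bot.line_to(p,r,feed=.05,until_force=6)
    except bot.IKError: print("IK",k,d); return None
    o=observe();print(k,d,h,"short mm",np.round((p-o["tool_pos"])*1000,1),np.round(o["contact_force"],1),o["clock"],np.round(o["joint_positions"],2)); return h
for k,ds in((-20,(9,)),(15,(15,13,10)),(42,(20,18,15)),(54,(25,23,20)),(66,(28,26,23))):
    for d in ds:
        h=go(k,d)
        if h is not None: break
    if h or h is None: break
E
python3 run2.py
```

```text
-20 9 False short mm [-0.2  0.  -0.1] [ 0.9  0.1 -0.1] 12.6583 [ 0.41  0.58 -0.74  2.27  1.02  0.47  0.51]
15 15 False short mm [ 0.1 -0.1 -0. ] [-0.3 -0.  -0.1] 13.4583 [ 0.31  0.55 -0.62  2.28  1.23  0.36  0.31]
42 20 False short mm [-0.  -0.1 -0.1] [-0.5  0.2  0. ] 14.1167 [ 0.2   0.54 -0.5   2.29  1.55  0.28 -0.02]
54 25 False short mm [0.2 0.2 0.1] [-1.   0.6 -1. ] 14.65 [ 0.25  0.58 -0.55  2.32  1.97  0.35 -0.42]
66 28 True short mm [5.  0.3 0.9] [-0.2  0.2 -0.5] 14.8917 [ 0.29  0.61 -0.6   2.33  2.09  0.4  -0.51]
```

It stopped by force at k≈61, where home was expected. Now retract and check.

```bash
python3 - <<'E'
exec(open("push.py").read())
bot.line_to(*pose(30,16,18,1),feed=.15)
bot.line_to(*pose(-15,40,10,1),feed=.25)
bot.line_to(*pose(-40,240,0,1),feed=.4)
o=observe();print(o["clock"],np.round(o["joint_positions"],2))
E
python3 canfit.py; python3 look.py 5
python3 - <<'E'
exec(open("push.py").read())
# knob work poses: vertical, right knob, closing line along stand x / y
for n,y in(("R",-48),("L",48)):
    for yaw in (s[2],s[2]+np.pi/2,s[2]+np.pi,s[2]-np.pi/2):
        R=ori(yaw,0);out=[]
        for x in(62,20):
            for z in(182,215):
                j=ik(T(s,[x,y,z+25])[0],q(R));out.append(None if j is None else np.round(j,2).tolist())
        print(n,round(yaw-s[2],2),out[0],out[3])
E
```

```text
17.525 [ 0.8   0.21 -1.13  2.03  0.22  1.04  1.24]
(array([-10.5465103 ,   1.01339388]), np.float64(0.09047284644194757), [534])
side can px 273.4886363636364 234.82575757575756 528
lens [274.3, 193.5] 0.71
lens [230.6, 208.3] 0.71
R 0.0 [0.55, 0.72, -0.98, 1.59, 0.64, 1.18, 1.05] [0.6, 0.61, -1.0, 1.67, 0.55, 1.17, 1.08]
R 1.57 [0.66, 0.87, -1.23, 1.59, 0.84, 1.31, 2.49] [0.72, 0.76, -1.26, 1.67, 0.75, 1.29, 2.5]
R 3.14 [-0.82, 0.8, 1.13, 1.64, -0.76, 1.21, -1.04] [-0.88, 0.66, 1.13, 1.72, -0.65, 1.18, -1.09]
R -1.57 [0.31, 0.58, -0.59, 1.6, 0.35, 1.07, -0.32] [0.37, 0.48, -0.63, 1.68, 0.31, 1.09, -0.31]
L 0.0 [0.41, 0.75, -1.02, 1.57, 0.67, 1.21, 0.88] [0.45, 0.64, -1.03, 1.65, 0.58, 1.2, 0.9]
L 1.57 [0.51, 0.91, -1.27, 1.56, 0.89, 1.34, 2.32] [0.57, 0.81, -1.3, 1.65, 0.8, 1.33, 2.32]
L 3.14 [-0.95, 0.81, 1.13, 1.62, -0.77, 1.22, -1.19] [-1.02, 0.68, 1.13, 1.7, -0.66, 1.2, -1.24]
L -1.57 [0.17, 0.6, -0.6, 1.58, 0.37, 1.08, -0.48] [0.22, 0.5, -0.65, 1.66, 0.33, 1.1, -0.47]
```

View pics/look_5.png

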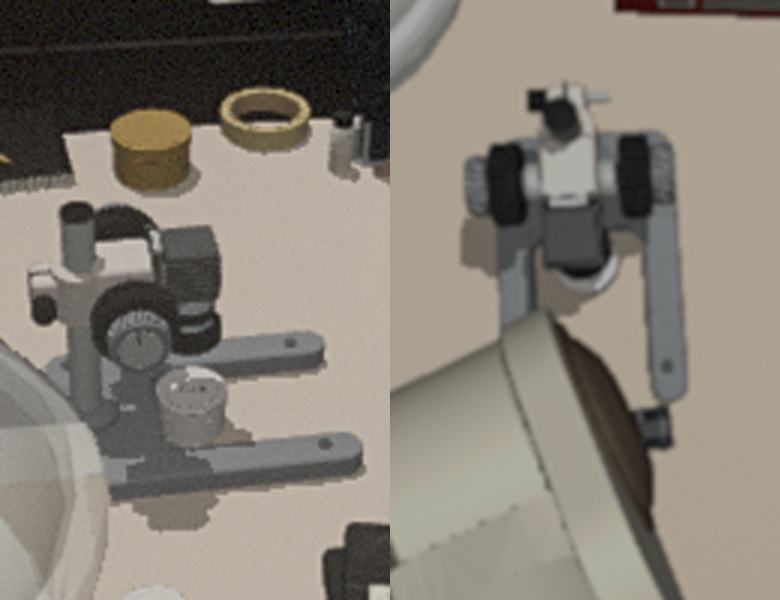

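The can is home at about (-10, 1); the contact stop put it at about -7. In the side view it stands upright under the ring. Next I press on the right coarse knob with closed fingers lined up along the stand's x, and measure the press stiffness.

```bash
cat > knob.py <<'E'
exec(open("push.py").read())
Q=q(ori(s[2]-np.pi/2,0))
def P(x,z,y=-47): return T(s,[x,y,z+25])[0]   # x,z of the tip in stand mm
def F(): return np.array(observe()["contact_force"])
def loc():
    d=observe()["tool_pos"]-[s[0],s[1],.025];c,k=np.cos(s[2]),np.sin(s[2])
    return 1000*np.array([c*d[0]+k*d[1],-k*d[0]+c*d[1],d[2]])
E
python3 - <<'E'
exec(open("knob.py").read())
p=observe()["tool_pos"];bot.line_to([p[0],p[1],.285],feed=.3)
bot.move_pose(P(56,225),Q);bot.line_to(P(56,192),feed=.15);bot.sleep(.2)
f0=F();print(observe()["clock"],f0)
h=bot.line_to(P(56,176),feed=.02,until_force=6)
print(h,loc(),F()-f0);z=loc()[2]
for k in range(1,4):
    bot.line_to(P(56,z-.8*k),feed=.02);bot.sleep(.1);f=F()-f0;print(k,loc(),f,observe()["clock"])
    if f[2]>11: break
np.save("z.npy",[loc()[2],z-.8*k,*f0])
E
```

```text
20.2583 [0.0351601  0.14147588 0.4110282 ]
True [ 56.22347244 -47.01990625 180.72340139] [ 0.25973185 -1.26313554  3.83710218]
1 [ 56.44717632 -46.97398211 180.64000694] [-1.6099961  -0.69582227  4.71718512] 21.2
2 [ 56.75551433 -47.00922755 180.39356998] [-1.44896889 -1.25041506  7.10118505] 21.55
3 [ 57.25256836 -46.97537725 180.14320582] [-0.790091   -0.03182295  8.55193098] 21.9
```

```bash
python3 - <<'E'
exec(open("knob.py").read())
za,zc,*f0=np.load("z.npy");f0=np.array(f0)
zc-=1.0
bot.line_to(P(56,zc),feed=.02);print(loc(),F()-f0)
for x in (48,40,32,26):
    bot.line_to(P(x,zc),feed=.04);print(x,loc().round(2),(F()-f0).round(1))
print(observe()["clock"])
bot.line_to(P(24,200),feed=.15)
E
cat > lens.py <<'E'
from h import *
s=np.load("stand.npy")
def ring(n=1,ref="pics/side0.png"):
    # vertical shift of the camera head against the first picture (lens h0) by template matching
    im0=cv2.imread(ref)
    p=get_image("side");im=p["image"][:,:,::-1]
    f=lambda h:proj(p,T(s,[[-6,0,h]]))[0]
    return p,im0,im,f
if __name__=="__main__":
    p,im0,im,f=ring()
    c0=f(89+60);x,y=np.round(c0).astype(int)
    U=4;up=lambda a:cv2.resize(a,None,fx=U,fy=U,interpolation=cv2.INTER_CUBIC)
    t=up(im0[y-20:y+12,x-8:x+14]);w=up(im[y-26:y+50,x-14:x+20])
    r=cv2.matchTemplate(w,t,cv2.TM_CCOEFF_NORMED);_,m,_,l=cv2.minMaxLoc(r)
    dx,dy=l[0]/U-6,l[1]/U-6
    g=f(148)-f(149);print("shift px",dx,dy,"score",round(m,3),"drop mm",dy/g[1],"px/mm",g)
E
python3 lens.py; python3 look.py 6
```

```text
[ 58.03965638 -46.97535209 179.79466635] [-0.32032489 -1.51031422 11.40206659]
48 [ 52.27 -46.99 181.26] [ 3.6 -0.8 13.1]
40 [ 44.13 -46.97 181.89] [ 1.7 -0.6 17.7]
32 [ 35.91 -46.92 181.78] [ 0.7 -1.6 17.6]
26 [ 28.66 -46.9  180.91] [-0.6 -1.1 17.2]
23.5
shift px 0.0 3.5 score 0.952 drop mm 10.073685810448438 px/mm [-5.06568981e-05  3.47439861e-01]
side can px 273.27413127413126 234.95752895752895 518
lens [274.6, 199.3] 0.72
lens [200.5, 215.0] 0.21
```

View pics/look_6.png

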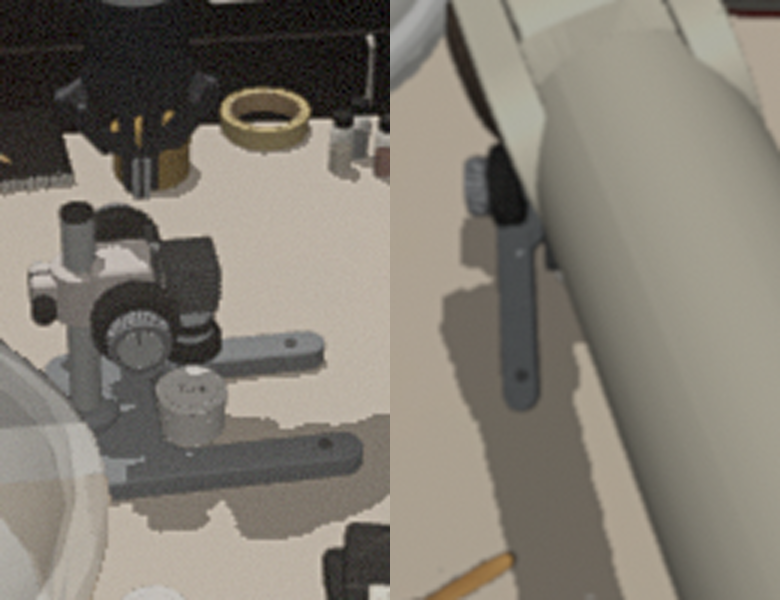

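The stroke lowered the camera by about 10 mm; the can and the fine knob face look unchanged. Repeating with slightly less pressure.

```bash
cat > stroke.py <<'E'
exec(open("knob.py").read())
import sys
za,zc,*f0=np.load("z.npy");f0=np.array(f0);zc-=.6
for xe in map(float,sys.argv[1:]):
    bot.line_to(P(56,200),feed=.25);bot.line_to(P(56,184),feed=.1);bot.line_to(P(56,zc),feed=.03)
    a=loc();fa=(F()-f0).round(1)
    bot.line_to(P(41,zc),feed=.04);fm=(F()-f0).round(1);bot.line_to(P(xe,zc),feed=.04);b=loc();print(fa,fm,(F()-f0).round(1),"travel",a[0]-b[0],a,b)
    bot.line_to(P(xe-1,200),feed=.15)
print(observe()["clock"])
E
python3 stroke.py 26 26; python3 lens.py
```

```text
[ 0.3 -0.4  6.7] [ 0.8 -1.2 14.6] [-1.5 -0.2 12.8] travel 29.915547832477856 [ 57.88099339 -46.92684217 179.95041816] [ 27.96544556 -46.86158192 180.87732911]
[ 1.7 -0.5  7.2] [ 0.8 -1.1 14.9] [-1.2 -0.2 13. ] travel 30.0214506854083 [ 57.87931279 -47.00828423 179.94081621] [ 27.85786211 -46.94923445 180.83276973]
28.7333
shift px 0.0 11.0 score 0.912 drop mm 31.660155404266522 px/mm [-5.06568981e-05  3.47439861e-01]
```

```bash
cat > ov.py <<'E'
from h import *
import sys
s=np.load("stand.npy");h=float(sys.argv[1]);n=sys.argv[2]
p=get_image("side");out=[]
for im,hh in((cv2.imread("pics/side0.png"),float(sys.argv[3])),(p["image"][:,:,::-1].copy(),h)):
    y0,x0=160,245;c=cv2.resize(im[y0:y0+90,x0:x0+60],None,fx=6,fy=6,interpolation=cv2.INTER_CUBIC)
    for r,z,cx,col in((26,hh,-6,(0,0,255)),(26,hh+92-92+15,-6,(0,128,255)),(29.5,38,-8.5,(0,255,0))):
        q_=((proj(p,T(s,np.array([[cx+r*np.cos(t),r*np.sin(t),z] for t in th])))+.5-[x0,y0])*6).astype(np.int32)
        cv2.polylines(c,[q_],True,col,1)
    out.append(c)
cv2.imwrite(f"pics/ov_{n}.png",np.hstack(out))
E
python3 ov.py 57.3 1 89
```

```text
(no output)
```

View pics/ov_1.png

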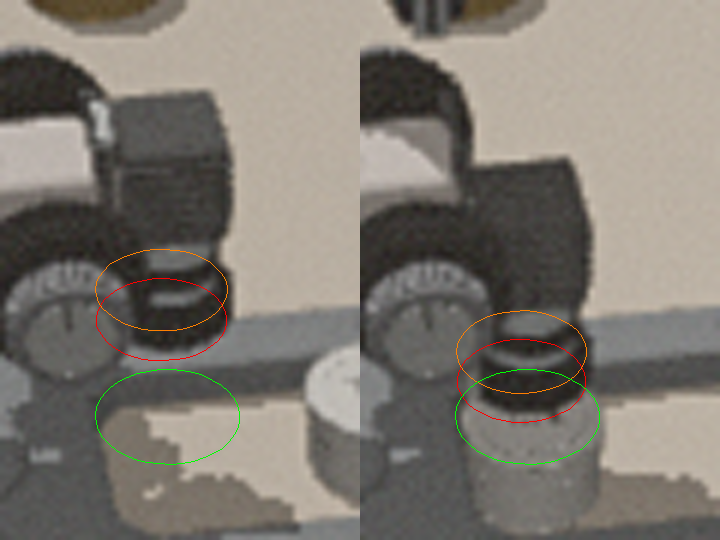

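```bash
python3 - <<'E'
from h import *
s=np.load("stand.npy");p=get_image("side");im0=cv2.imread("pics/side0.png").mean(2);im=p["image"].mean(2)
f=lambda x,y,h:proj(p,T(s,[[x,y,h]]))[0].round(1)
for h in(89,95): print(h,"top centre",f(-6,0,h+92),"ring bottom front",f(-6,26,h),"ring right",f(-32,0,h))
print("init rows 205-230",im0[205:232,270:275].mean(1).astype(int).tolist())
print("now rows 218-245",im[218:246,270:275].mean(1).astype(int).tolist())
print("lid front edge proj",f(-8,29.5,38),"lid back",f(-8,-29.5,38),"can bottom",f(-8,28,0))
print("can rows 225-255 now",im[225:256,270:277].mean(1).astype(int).tolist())
# leg edges calibration: left leg front bottom/top edges near x=-80
print("leg L top inner/outer, bottom outer",f(-80,50,22),f(-80,82,22),f(-80,82,0),"leg R",f(-80,-50,22),f(-80,-50,0),f(-80,-82,22))
c=int(f(-80,82,22)[0]);print("rows 235-285 col",c,im[235:286,c-2:c+3].mean(1).astype(int).tolist())
c=int(f(-80,-50,22)[0]);print("rows 195-225 col",c,im0[195:226,c-2:c+3].mean(1).astype(int).tolist())
E
```

```text
89 top centre [271.4 181.1] ring bottom front [273.2 219.5] ring right [282.2 211.6]
95 top centre [271.4 179. ] ring bottom front [273.2 217.6] ring right [282.2 209.7]
init rows 205-230 [52, 37, 39, 57, 104, 99, 47, 42, 43, 44, 39, 40, 43, 82, 133, 132, 115, 81, 76, 75, 74, 77, 96, 126, 175, 173, 172]
now rows 218-245 [46, 75, 107, 78, 43, 42, 44, 39, 43, 38, 60, 115, 115, 125, 128, 128, 125, 124, 127, 132, 108, 113, 115, 115, 115, 114, 114, 115]
lid front edge proj [274.2 236.8] lid back [270.4 221.2] can bottom [274. 248.]
can rows 225-255 now [40, 41, 40, 61, 114, 117, 126, 127, 127, 125, 123, 127, 133, 110, 113, 115, 115, 115, 114, 114, 113, 114, 115, 118, 87, 87, 99, 86, 86, 86, 88]
leg L top inner/outer, bottom outer [305.1 244.4] [308.  253.6] [307.6 260.4] leg R [296.9 218.2] [296.6 224.7] [294.5 210.5]
rows 235-285 col 308 [174, 175, 177, 176, 176, 178, 173, 134, 115, 115, 97, 82, 82, 83, 84, 85, 86, 86, 90, 92, 81, 78, 78, 75, 79, 96, 117, 116, 116, 116, 116, 115, 114, 116, 115, 116, 115, 117, 117, 116, 115, 115, 113, 128, 178, 177, 176, 175, 176, 176, 176]
rows 195-225 col 296 [172, 171, 173, 172, 172, 172, 173, 172, 173, 173, 172, 173, 173, 173, 174, 172, 151, 127, 125, 127, 128, 128, 128, 121, 106, 107, 125, 136, 139, 146, 154]
```

```bash
python3 - <<'E'
from h import *
s=np.load("stand.npy");p=get_image("side");im0=cv2.imread("pics/side0.png").mean(2);im=p["image"].mean(2)
print("clock",observe()["clock"])
f=lambda x,y,h:proj(p,T(s,[[x,y,h]]))[0].round(2)
for c in(266,270,274,278): print(c,"init 170-225",im0[170:226,c-1:c+2].mean(1).astype(int).tolist())
for c in(266,270,274,278): print(c,"now 180-235",im[180:236,c-1:c+2].mean(1).astype(int).tolist())
for h in(58,61,64): print(h,[f(-6,y,h+92)[1] for y in(-20,0,20)],f(-6,26,h),[f(x,np.sqrt(676-(x+6)**2),h) for x in(-26,-16,4)])
print("px",[f(x,0,150) for x in(-36,-26,-6,14)])
m=mask("camera",p)
if m is not None:
    ys,xs=np.nonzero(m);print("camera mask",m.sum(),xs.min(),xs.max(),ys.min(),ys.max(),[ (c,np.nonzero(m[:,c])[0].min(),np.nonzero(m[:,c])[0].max()) for c in(268,272,276,280) if m[:,c].any()])
E
```

```text
clock 28.9333
266 init 170-225 [171, 173, 171, 171, 175, 173, 99, 82, 83, 83, 85, 85, 83, 83, 81, 80, 69, 59, 73, 59, 58, 59, 60, 62, 61, 62, 55, 56, 47, 53, 45, 46, 43, 37, 40, 45, 42, 57, 69, 68, 61, 68, 66, 68, 61, 65, 67, 81, 104, 117, 126, 99, 88, 77, 76, 75]
270 init 170-225 [171, 170, 172, 172, 172, 148, 87, 84, 83, 82, 84, 86, 87, 86, 87, 81, 67, 57, 72, 56, 60, 54, 55, 56, 60, 56, 57, 60, 58, 56, 62, 79, 96, 92, 89, 53, 38, 40, 46, 80, 78, 48, 41, 45, 42, 43, 40, 46, 94, 132, 134, 119, 83, 76, 76, 73]
274 init 170-225 [170, 171, 172, 175, 172, 122, 85, 83, 86, 84, 86, 84, 87, 86, 82, 81, 60, 60, 59, 60, 66, 60, 63, 56, 61, 55, 59, 53, 55, 53, 68, 112, 107, 105, 102, 49, 39, 40, 60, 109, 105, 46, 40, 40, 45, 41, 42, 47, 85, 133, 128, 109, 78, 77, 76, 76]
278 init 170-225 [172, 171, 173, 175, 170, 107, 81, 86, 83, 83, 84, 87, 84, 86, 83, 76, 54, 61, 52, 58, 57, 59, 63, 57, 63, 60, 65, 58, 58, 58, 74, 102, 99, 89, 52, 38, 48, 71, 87, 72, 52, 41, 43, 43, 36, 42, 45, 82, 130, 130, 122, 93, 77, 80, 77, 75]
266 now 180-235 [177, 177, 176, 177, 178, 179, 177, 116, 62, 60, 65, 62, 67
[... 1006 characters left out ...]
t64(197.24)] [273.12 229.6 ] [array([280.73, 226.23]), array([277.13, 228.64]), array([268.85, 229.47])]
61 [np.float64(186.07), np.float64(191.05), np.float64(196.18)] [273.13 228.64] [array([280.75, 225.28]), array([277.14, 227.68]), array([268.84, 228.51])]
64 [np.float64(185.02), np.float64(190.0), np.float64(195.13)] [273.13 227.68] [array([280.76, 224.32]), array([277.15, 226.72]), array([268.84, 227.55])]
px [array([284.22, 190.92]), array([279.97, 191.31]), array([271.44, 192.1 ]), array([262.89, 192.89])]
camera mask 662 263 283 187 228 [(268, np.int64(187), np.int64(227)), (272, np.int64(187), np.int64(228)), (276, np.int64(187), np.int64(227)), (280, np.int64(189), np.int64(226))]
```

The edges put the lens at about 59–64 mm now (the mean of head top and ring bottom is 61.5). One more stroke of about 24 mm should bring it to about 53 mm.

```bash
python3 stroke.py 32; python3 - <<'E'
exec(open("knob.py").read())
bot.line_to(P(31,240),feed=.3)
im=get_image("side")["image"].mean(2)
for c in(270,274): print(c,"185-250",im[185:251,c-1:c+2].mean(1).astype(int).tolist())
p=get_image("side");f=lambda x,y,h:proj(p,T(s,[[x,y,h]]))[0].round(2)
for h in(48,53,58):print(h,"back top",f(-6,-20.7,h+92),"ring front",f(-6,26,h))
E
python3 lens.py;python3 ov.py 53 2 93.5; python3 canfit.py
```

```text
[ 1.3 -0.2  6.2] [-0.3 -0.4 14.5] [ 0.8 -0.6 14. ] travel 22.771373862097533 [ 57.90565781 -46.96208669 179.96785142] [ 35.13428395 -46.91439984 181.8007442 ]
31.125
270 185-250 [175, 175, 177, 179, 158, 75, 58, 64, 62, 62, 64, 62, 63, 66, 68, 65, 57, 64, 49, 58, 53, 57, 50, 51, 53, 53, 50, 56, 54, 64, 105, 108, 104, 67, 38, 41, 61, 103, 98, 51, 40, 38, 42, 41, 41, 55, 107, 131, 129, 128, 121, 129, 129, 111, 112, 112, 114, 114, 113, 113, 114, 113, 114, 110, 85, 84]
274 185-250 [175, 176, 179, 176, 122, 65, 60, 63, 65, 63, 61, 66, 66, 66, 70, 65, 62, 67, 63, 64, 59, 67, 63, 64, 58, 64, 55, 57, 60, 86, 110, 108, 108, 81, 44, 37, 53, 99, 107, 57, 40, 43, 43, 44, 41, 46, 90, 128, 129, 126, 119, 127, 130, 100, 114, 115, 116, 116, 115, 117, 115, 116, 118, 120, 91, 82]
48 back top [270.09 190.37] ring front [273.12 232.77]
53 back top [270.09 188.65] ring front [273.12 231.19]
58 back top [270.08 186.93] ring front [273.12 229.6 ]
shift px 0.0 13.75 score 0.898 drop mm 39.57519425533315 px/mm [-5.06568981e-05  3.47439861e-01]
(array([-10.72218737,   2.23153331]), np.float64(0.5130481020942408), [382])
```

View pics/ov_2.png

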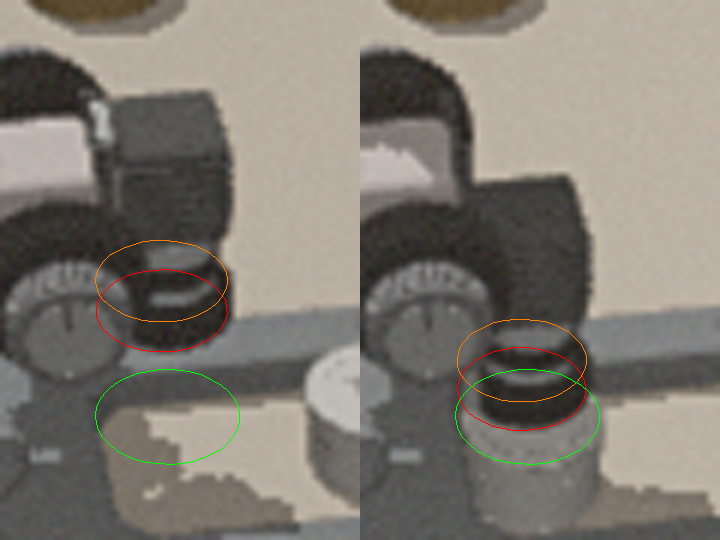

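The head's top edge gives a lens height of about 52.7 mm and the ring's bottom edge about 55.7 mm. Both are inside the 48–58 mm window. The can is home and upright, the visible fine knob index line hasn't moved, and the arm is clear.

```bash
python3 -c "
from bench import *
bot.sleep(.3);print(observe()['clock'],order.sign_off())"
```

```text
the job is handed in; nothing more can be done
32.1083 None
```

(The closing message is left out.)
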